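Change the block in the drilling jig

TASK

The block that has already been drilled is still lying in the clamping jig, in the way of the next one. First lift it out and lay it level across both strips of the stacking rack, in the free space beside the block that is there, without shifting that one. Then set the plain, undrilled block in its place, flat on the bed and snug against both the side fence and the end stop, and only then swing the clamp handle upright so that the pad holds the block down.

Things in the scene. Friction and masses are not known exactly. Their poses are not given: they have to be found in the camera images.
- jig: drilling jig, fixed: plywood sled 150 x 340 x 18 mm. Origin on the table under it; x across, y along it towards the clamp, z up. In mm: bed top z = 18; side fence inner face at x = 25 (fence x 25..47, y -149..29); end stop inner face at y = -125 (stop y -147..-125, x -66..14); both reach z = 32. Clamp on a riser at y 83..175; its hinge axis lies along x at (0, 115, 85).
- block_seat (a point): point on the jig's bed where the origin of a block seated against both fences lies, its length along the jig's y: jig (0, -60, 18) mm.
- clamp_lever (a joint): hinge of the vertical-handle toggle clamp, rad: 0 = handle upright, clamp arm level, pad on top of a 40 mm block seated on the bed; about 1.1 to 1.2 = open, arm raised, handle leaning back towards +y of the jig. It stays where it is left (0.3 N m of friction).
- handle_end (a point): end of the clamp's red round handle, on the handle's axis, 150 mm from the hinge; the grip is 24 mm thick and covers the last 100 mm. At lever angle a it stands in the jig frame at (0, 115 + 150 sin a, 85 + 150 cos a) mm.
- clamp_pad: black rubber pad, 22 mm across, under the spindle at the tip of the clamp arm; origin at the centre of its underside. It comes down in the jig frame at (0, -20, 58) mm when the lever is at 0.
- rack: wooden stacking rack, fixed: two parallel strips, 14 mm wide, 240 mm long, on low cross bearers. Origin on the table under its centre; strips run along x, middles at y = +42 and -42 mm, tops at z = 45 mm. Blocks lie across both, length along y. The racked block lies near the +x end (middle at x about 67 mm); free from x = -120 to about 35 mm.
- drilled_block: light wooden block 50 x 130 x 40 mm (x, y, z) with two 18 mm holes down through it, lying in the jig at the start. Origin at the centre of its underside, y along its length; the holes are 38 mm either side of the middle.
- racked_block: another block just like it, 50 x 130 x 40 mm with two holes, lying on the rack. Origin at the centre of its underside, y along its length. It must stay there.
- plain_block: the next block, 50 x 130 x 40 mm (x, y, z), same wood but without holes, lying on the table at the start. Origin at the centre of its underside, y along its length.
Not all that is in view belongs to the job. What is shaped like the plain_block but pink is not meant.

How it is judged:
By the outcome, as a careful person would: the job done as asked, in the order asked, and still so for the second after the job is handed in, with the robot touching nothing.
It also fails if it takes over 72 s, if anything falls off the work surface, if the arm or the gripper's body presses on something with over 40 N, if the wrist force passes 120 N, or if a joint passes its speed limit or range.

ROBOT

A 7-joint arm with a two-finger parallel gripper is mounted at the origin on a cart in front of the work surface, level with it; the furniture and walls round the work are solid. World frame = base frame: x ahead of the robot, y to its left, z up, the work surface at z = 0. Lengths are in m, angles in rad, forces in N, time in s.
With the tool pointing down it reaches from about 0.4 to 0.85 m from the base axis. Payload 10.4 kg.
Tool frame: the origin (TCP) lies between the finger pads; the fingertips stand 19 mm ahead of it and the grasp point (between the pads) is the TCP (manip.tips_ahead is the distance from the TCP to the fingertips, in m); z points along the fingers, y is the line along which they close (so a half turn about z gives the same grasp; the last joint's range is limited). The gripper opens to 85 mm and grips with 20 to 120 N. Pads are 22 mm wide; open, the fingers measure 114 mm over their backs; the gripper's body (76 mm by 85 mm) begins 54 mm behind the grasp point. The pads swing forward as they close: fully open they stand 13 mm farther back than shut.
Start: joints at [-1.135, 0.332, -0.065, 1.46, 0.022, 1.35, -0.088], TCP at [0.277, 0.56, 0.25] pointing down, gripper open.
Joint ranges: [-2.6, 2.6], [-0.5, 2.12], [-1.47, 1.34], [0.16, 2.42], [-1.27, 4.41], [0.06, 2.06], [-2.6, 2.6]. Speed limits (rad/s): [2.22, 2.22, 2.79, 2.79, 3.14, 3.14, 3.14].

INTERFACE

Orientations are given as a unit quaternion [x, y, z, w].
In Python, from workcell import manip, viewer gives the robot as it stands.
- The arm moves only by the tool arm_command, never from a script. Its argument "series" is text: rows parted by semicolons, each of 5 numbers parted by spaces: the closure, from 0 (fully open) to 1 (shut), then the shift along the tool's x, y, z normalised to -1 to 1, where 1 is 0.4 m, then the turn about the tool's z normalised to -1 to 1, where 1 is 180 degrees. In form: jaw tx ty tz spin; .... A call has exactly 10 rows; each row shifts and turns the commanded pose from where the row before left it, along the tool's axes as they then stand; what a row does not reach is not made up. A row lasts 1/8 s, in which the tool goes at most 62.5 mm and 10.7 degrees, less where a joint would pass 70% of its speed; a pose out of reach is approached as far as the arm can. A call with a number of a shift or a turn outside -1 to 1 is refused whole. A call with a gripper value outside its range is refused whole. The fingers move at their own pace and stop on an object; "newtons" is the grip in N (left out, the last holds). Time passes only in rows, so rows that do not move let the fingers close, or fill a call up. It gives the time, the measured TCP pose, the force, the opening and the grip force at its end, in the units of the state.
- manip.get_obs(): the state, without advancing time (a new reading comes with each control period).
- viewer.camera(name): name is "side" or "top" or "wrist"; returns a dict with "pixels" (400x640x3 uint8, red, green, blue), "intrinsics" (3x3 intrinsics, pixels), "extrinsics" (4x4, takes a point from world to camera coordinates). Camera axes: x right, y up, looking along -z (the intrinsics and any distortion apply to the point x, -y, -z); pixel columns grow to the right and rows downward; lengths in m; the calibration is good to about 2 mm. The wrist camera is an equidistant fisheye: a pixel r from the principal point sees the ray r / f radians off the axis. A picture is of the moment at which its call begins. There is no depth.
- manip.hand_in(): hands the job in; it is judged then, once.
The state is a dict: "clock": time; "joint_pos": joint angles; "joint_velocities": joint speeds; "tau": joint torques, N m; "position": TCP position; "ee_rot": TCP orientation; "ft_force": force on the tool from outside, world axes, zero at the start; "torque": the same for the moment, N m; "grip_width": opening from 0.0 (shut) to 1.0 (fully open); "grasp_force": force on a finger pad.
Only numpy, scipy, OpenCV 4.12 (cv2) and the standard library are available. Lean on these libraries where they do the work, as an engineer would, in place of code of your own. Each camera call takes 0.05 s, during which the arm holds its last target. There are 200 camera calls.

## Working session

There is one attempt and no reset: what is moved stays moved. The work goes in short steps, Python scripts to look and compute and a tool call to move; the robot and the scene stay as the last step left them, time stands still between calls to the robot, and variables do not carry over. Pictures are saved under pics/ and viewed, at most 10 in all, crops included, and the job is handed in when it is done.

Besides the shell and the picture viewer there is one more tool, called after "Request:" as name(argument=value, ...) on one line, values as JSON. arm_command: Moves the arm, as the interface text tells. Scaled input: -1 to 1 covers 0.4 m each way for a shift and 180 degrees each way for a turn. Its arguments: {"type":"object","properties":{"series":{"type":"string"},"newtons":{"type":"number"}},"required":["series"]}

```bash
mkdir -p pics; python3 - <<'E'
from workcell import manip, viewer
import cv2,numpy as np
np.set_printoptions(precision=4,suppress=True)
for n in ["top","side"]:
    c=viewer.camera(n); cv2.imwrite(f"pics/{n}0.png",c["pixels"][:,:,::-1]); print(n,c["intrinsics"],c["extrinsics"],[k for k in c])
print(manip.get_obs(), manip.tips_ahead)
E
```

```text
top [[435.4127   0.     321.2154]
 [  0.     435.4127 213.0573]
 [  0.       0.       1.    ]] [[-0.0009 -1.     -0.0049 -0.0358]
 [ 0.9806 -0.0018  0.1958 -0.564 ]
 [-0.1958 -0.0046  0.9806 -1.5252]
 [ 0.      0.      0.      1.    ]] ['pixels', 'intrinsics', 'extrinsics']
side [[460.7319   0.     319.1904]
 [  0.     460.7319 201.2232]
 [  0.       0.       1.    ]] [[-0.9978 -0.0608  0.0261  0.5418]
 [ 0.054  -0.5195  0.8527 -0.2057]
 [-0.0383  0.8523  0.5217 -1.5522]
 [ 0.      0.      0.      1.    ]] ['pixels', 'intrinsics', 'extrinsics']
{'clock': 0.1, 'joint_pos': array([-1.1346,  0.3328, -0.0647,  1.4609,  0.0216,  1.3499, -0.0885]), 'joint_velocities': array([-0.0001, -0.0016,  0.0003, -0.0014, -0.0003, -0.0011, -0.0016]), 'tau': array([  0.0012, -62.6745,   0.0491, -39.2425,   0.0163,   0.0069,
         0.    ]), 'position': array([0.2766, 0.5601, 0.2496]), 'ee_rot': array([ 0.2274,  0.9738, -0.0006, -0.0001]), 'ft_force': array([ 0.9279, -0.304 , -0.3466]), 'torque': array([ 0.0221, -0.0161,  0.0002]), 'grasp_force': 0.0, 'grip_width': 1.0004352625815376} 0.019
```

View pics/top0.png

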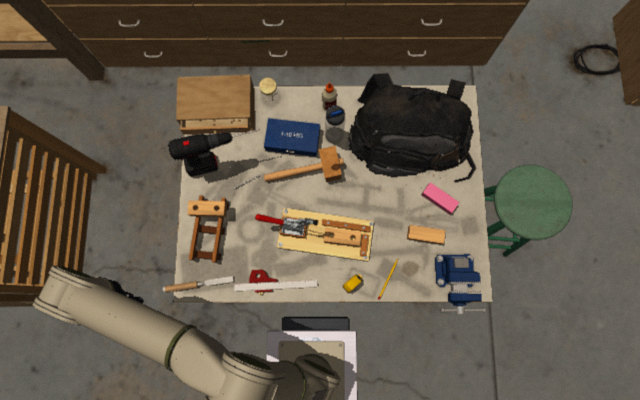

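View pics/side0.png

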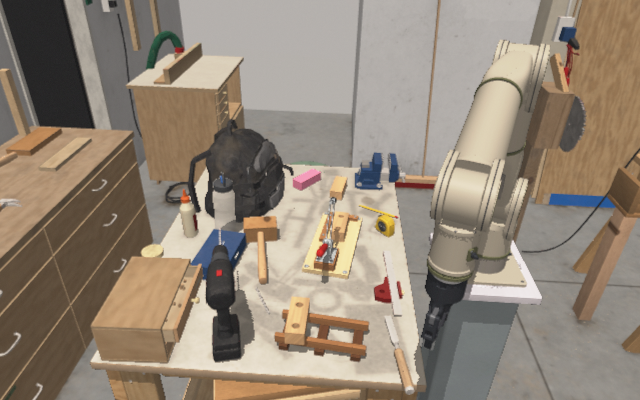

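The top view shows the jig around (327,235) with the clamp to the left, the rack around (207,230) with its block at the far end, the plain block at (427,235) and the pink one at (440,198). The side view agrees. I'll zoom in to get the corners.

```bash
python3 - <<'E'
import cv2,numpy as np
im=cv2.imread("pics/top0.png")
a=cv2.resize(im[190:270,250:380],None,fx=6,fy=6,interpolation=cv2.INTER_CUBIC)
cv2.imwrite("pics/cj.png",a)
b=cv2.resize(im[190:270,180:240],None,fx=6.5,fy=6.5,interpolation=cv2.INTER_CUBIC)
c=cv2.resize(im[210:260,400:455],None,fx=6.5,fy=6.5,interpolation=cv2.INTER_CUBIC)
o=np.zeros((520,800,3),np.uint8);o[:b.shape[0],:b.shape[1]]=b;o[:c.shape[0],400:400+c.shape[1]]=c
cv2.imwrite("pics/cr.png",o)
E
```

```text
(no output)
```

View pics/cj.png

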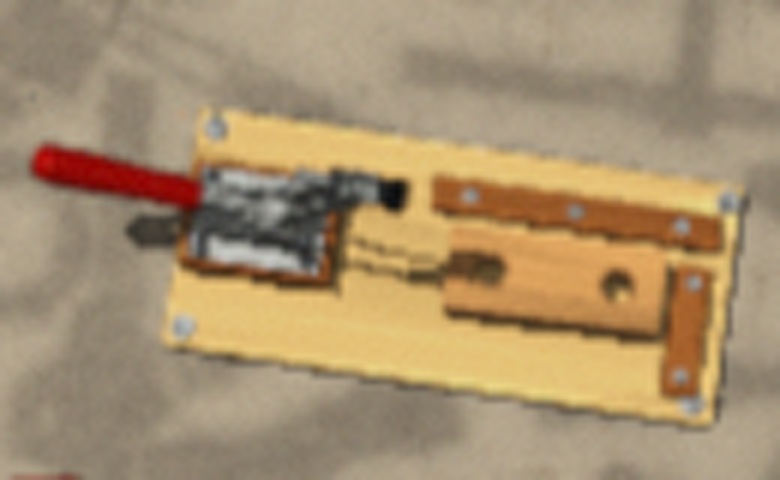

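View pics/cr.png

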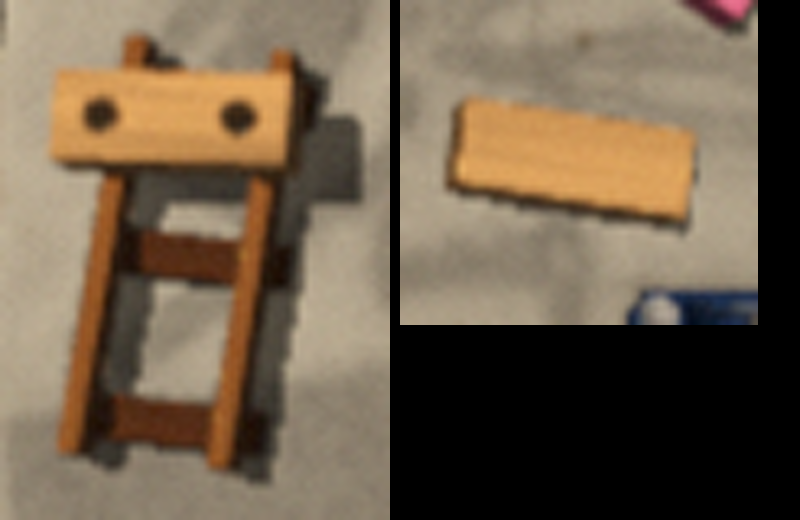

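```bash
cat > h.py <<'E'
import numpy as np
from scipy.optimize import least_squares
from scipy.spatial.transform import Rotation as R
np.set_printoptions(precision=4,suppress=True)
K=np.array([[435.4127,0,321.2154],[0,435.4127,213.0573],[0,0,1]])
E=np.array([[-.0009,-1,-.0049,-.0358],[.9806,-.0018,.1958,-.564],[-.1958,-.0046,.9806,-1.5252]])
def proj(P):
    c=np.c_[P,np.ones(len(P))]@E.T
    return np.c_[K[0,2]+K[0,0]*c[:,0]/-c[:,2],K[1,2]+K[1,1]*c[:,1]/c[:,2]]
def local(p,q):  # local xyz mm -> world, p=(x,y,yaw)
    c,s=np.cos(p[2]),np.sin(p[2]);q=np.atleast_2d(q)/1000.
    return np.c_[p[0]+c*q[:,0]-s*q[:,1],p[1]+s*q[:,0]+c*q[:,1],q[:,2]]
def fit(q,px,p0):
    r=least_squares(lambda p:(proj(local(p,q))-px).ravel(),p0,x_scale=[.1,.1,.1])
    return r.x,np.sqrt(np.mean(r.fun**2))
def yawobs(o):  # yaw of tool y axis
    m=R.from_quat(o["ee_rot"]).as_matrix(); return np.arctan2(m[1,1],m[0,1]),m
def plan(o,goal,yaw,n):
    """n rows moving linearly from pose o to goal; yaw = heading of tool y axis (mod pi)"""
    y0,m=yawobs(o); d=(yaw-y0+np.pi/2)%np.pi-np.pi/2
    if n is None: n=1
    D=np.array(goal)-o["position"]
    t=-d/n/np.pi   # tool z down
    print("dist",D,"turn deg",np.degrees(d))
    for k in range(n):
        mm=m@R.from_euler("z",-d*k/n).as_matrix()
        print("%.4f %.4f %.4f %.4f"%(*(mm.T@D/n/.4),t))
E
python3 - <<'E'
from h import *
def px(l,o,f): return np.array(o)+(np.array(l)+.5)/f-.5
r=fit([[75,170,18],[75,-170,18],[-75,-170,18],[-75,170,18]],px([(205,110),(745,187),(712,425),(165,345)],(250,190),6),[.5,-.03,0]);print("jig",r)
B=lambda z:[[25,65,z],[25,-65,z],[-25,-65,z],[-25,65,z]]
print("drilled",fit(B(58),px([(450,225),(668,250),(661,332),(444,312)],(250,190),6),[.5,-.1,0]), "expected",local(r[0],[0,-60,18]))
rk=fit([[120,42,45],[120,-42,45],[-120,-42,45],[-120,42,45]],px([(139,37),(284,50),(221,467),(70,452)],(180,190),6.5),[.5,.3,0]);print("rack",rk)
print("racked",fit(B(85),px([(52,70),(293,74),(290,164),(52,160)],(180,190),6.5),[.55,.3,0]))
print("plain",fit(B(40),px([(63,98),(295,130),(286,219),(57,185)],(400,210),6.5),[.5,-.3,0]))
E
```

```text
jig (array([ 0.4935, -0.0524, -0.1478]), np.float64(0.34335281218469293))
drilled (array([ 0.4788, -0.1117, -0.1031]), np.float64(0.23036725829297036)) expected [[ 0.4846 -0.1117  0.018 ]]
rack (array([ 0.5123,  0.3784, -0.1044]), np.float64(0.3085373196246656))
racked (array([ 0.5789,  0.3753, -0.0112]), np.float64(0.3437300145408033))
plain (array([ 0.4894, -0.4185, -0.1441]), np.float64(0.1733023617704275))
```

```bash
python3 - <<'E'
from workcell import manip
from h import *
o=manip.get_obs(); b=[.4788,-.1117,-.1031]
g=local(b,[0,-8,300])[0]; print(g,np.degrees(yawobs(o)[0]))
plan(o,g,b[2],15)
E
```

```text
[ 0.478  -0.1197  0.3   ] 63.71391915290182
dist [ 0.2013 -0.6797  0.0504] turn deg -69.62111402070062
-0.0803 -0.0867 -0.0083 0.0258
-0.0870 -0.0799 -0.0083 0.0258
-0.0932 -0.0726 -0.0083 0.0258
-0.0988 -0.0649 -0.0083 0.0258
-0.1037 -0.0567 -0.0083 0.0258
-0.1079 -0.0481 -0.0083 0.0258
-0.1115 -0.0392 -0.0083 0.0258
-0.1143 -0.0300 -0.0083 0.0258
-0.1163 -0.0207 -0.0083 0.0258
-0.1176 -0.0112 -0.0083 0.0258
-0.1182 -0.0017 -0.0083 0.0258
-0.1179 0.0079 -0.0083 0.0258
-0.1169 0.0174 -0.0083 0.0258
-0.1151 0.0268 -0.0083 0.0258
-0.1125 0.0360 -0.0083 0.0258
```

Request:
arm_command(series="0 -0.080 -0.087 -0.016 0.0258; 0 -0.087 -0.080 -0.016 0.0258; 0 -0.093 -0.073 -0.016 0.0258; 0 -0.099 -0.065 -0.016 0.0258; 0 -0.104 -0.057 -0.016 0.0258; 0 -0.108 -0.048 -0.016 0.0258; 0 -0.111 -0.039 -0.016 0.0258; 0 -0.114 -0.030 -0.016 0.0258; 0 -0.116 -0.021 0 0.0258; 0 -0.118 -0.011 0 0.0258", newtons=50)

```text
clock: 1.35
position: [0.4106, 0.1054, 0.3014]
ee_rot: [0.594, 0.805, 0.0, -0.0]
ft_force: [-0.2, 0.3, 0.2]
grip_width: 1.003
grasp_force: 0.0
```

Request:
arm_command(series="0 -0.118 -0.002 0 0.0258; 0 -0.118 0.008 0 0.0258; 0 -0.117 0.017 0 0.0258; 0 -0.115 0.027 0 0.0258; 0 -0.112 0.036 0 0.0258; 0 0 0 0.05 0; 0 0 0 0.05 0; 0 0 0 0.05 0; 0 0 0 0 0; 0 0 0 0 0")

```text
clock: 2.6
position: [0.4775, -0.1195, 0.2422]
ee_rot: [0.743, 0.669, 0.0, 0.0]
ft_force: [-0.0, -0.3, 0.2]
grip_width: 0.998
grasp_force: 0.0
```

```bash
python3 - <<'E'
from workcell import manip,viewer
from h import *
import cv2
o=manip.get_obs(); print(o); b=[.4788,-.1117,-.1031]
plan(o,local(b,[0,-8,54])[0],b[2],1)
c=viewer.camera("wrist"); cv2.imwrite("pics/w1.png",c["pixels"][:,:,::-1]); print(c["intrinsics"],c["extrinsics"])
E
```

```text
{'clock': 2.6, 'joint_pos': array([-0.4694,  0.023 ,  0.6395,  1.8436, -0.0145,  1.279 ,  0.0702]), 'joint_velocities': array([-0.0023, -0.0049, -0.0002, -0.0079, -0.0007, -0.0033,  0.002 ]), 'tau': array([ -0.0205, -30.1101,   0.5301, -37.7428,   0.0029,  -0.0036,
         0.0049]), 'position': array([ 0.4775, -0.1195,  0.2422]), 'ee_rot': array([0.7429, 0.6695, 0.0002, 0.0002]), 'ft_force': array([-0.0287, -0.2663,  0.1543]), 'torque': array([-0.0144,  0.0426,  0.0329]), 'grasp_force': 0.0, 'grip_width': 0.9983651776000508}
dist [ 0.0005 -0.0001 -0.1882] turn deg 0.04337988869523313
-0.0003 0.0009 0.4704 -0.0002
[[309.7069   0.     311.5354]
 [  0.     309.7069 199.5614]
 [  0.       0.       1.    ]] [[ 0.9946 -0.1035  0.0003 -0.4886]
 [ 0.0995  0.9554 -0.278   0.1007]
 [ 0.0285  0.2766  0.9606 -0.3519]
 [ 0.      0.      0.      1.    ]]
```

View pics/w1.png

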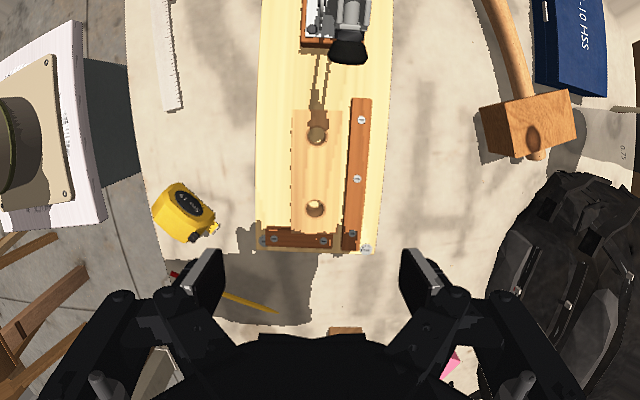

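The wrist view shows the drilled block between the fence (columns 345–370) and the stop (row ~240), with a gap to the fence. It is sharper than the top view, so I'll enlarge it for corners.

```bash
python3 - <<'E'
import cv2
im=cv2.imread("pics/w1.png")[90:260,240:385]
cv2.imwrite("pics/w1c.png",cv2.resize(im,None,fx=3.5,fy=3.5,interpolation=cv2.INTER_CUBIC))
E
```

```text
(no output)
```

View pics/w1c.png

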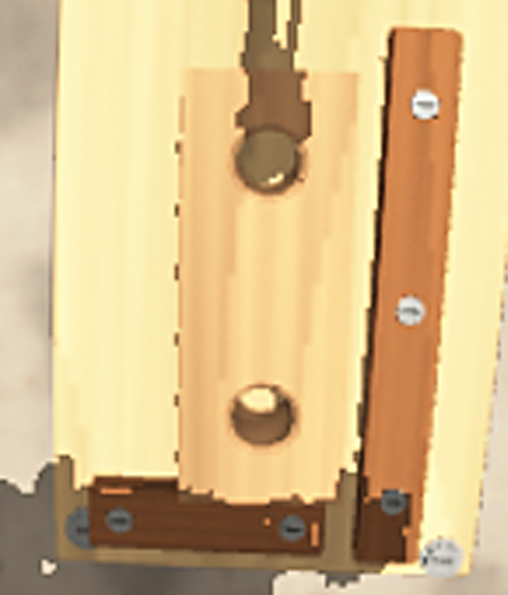

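```bash
cat >> h.py <<'E'
def wproj(P,K,E):
    c=(np.c_[P,np.ones(len(P))]@E[:3].T)*[1,-1,-1]
    rr=np.hypot(c[:,0],c[:,1]); s=np.arctan2(rr,c[:,2])/rr
    return np.c_[K[0,2]+K[0,0]*c[:,0]*s,K[1,2]+K[1,1]*c[:,1]*s]
def wfit(q,px,p0,K,E,loss="linear"):
    r=least_squares(lambda p:(wproj(local(p,q),K,E)-px).ravel(),p0,x_scale=[.1,.1,.1])
    return r.x,r.fun.reshape(-1,2)
WK=np.array([[309.7069,0,311.5354],[0,309.7069,199.5614],[0,0,1]])
E
python3 - <<'E'
from h import *
W=np.array([[.9946,-.1035,.0003,-.4886],[.0995,.9554,-.278,.1007],[.0285,.2766,.9606,-.3519]])
print("cam",-W[:,:3].T@W[:,3])
px=lambda l:np.array([240,90])+(np.array(l)+.5)/3.5-.5
q=[[25,29,32],[47,29,32],[47,-149,32],[-66,-147,32],[14,-147,32],[75,-170,18],[-66,-125,32]]
p=px([(390,28),(462,31),(415,562),(88,547),(321,553),(468,574),(91,490)])
j,f=wfit(q,p,[.4935,-.0524,-.1478],WK,W);print("jig",j,"\n",f)
B=[[25,65,58],[25,-65,58],[-25,-65,58],[-25,65,58]]
b,f=wfit(B,px([(358,72),(355,499),(180,494),(183,69)]),[.4788,-.1117,-.1031],WK,W);print("blk",b,"\n",f)
print(local(j,[0,-60,18]))
E
```

```text
cam [ 0.486  -0.0494  0.3662]
jig [ 0.5006 -0.0603 -0.1436] 
 [[-0.4416 -2.1033]
 [-0.8062 -1.4489]
 [ 0.4322  0.0203]
 [-0.4604 -0.5911]
 [ 0.0768  0.4116]
 [ 3.5881  7.0108]
 [-1.5845 -1.4109]]
blk [ 0.4848 -0.1109 -0.1094] 
 [[ 0.5713 -1.2326]
 [-1.9164  0.5447]
 [ 1.5965  1.7786]
 [-0.2739 -0.8389]]
[[ 0.492  -0.1197  0.018 ]]
```

```bash
python3 - <<'E'
from workcell import manip
from h import *
o=manip.get_obs(); b=[.484,-.111,-.108]
plan(o,local(b,[0,-6,54])[0],b[2],1)
E
```

```text
dist [ 0.0057  0.0026 -0.1884] turn deg -0.24049859181773797
0.0078 0.0129 0.4709 0.0013
```

Request:
arm_command(series="0 0.0078 0.0129 0.08 0.0013; 0 0 0 0.1 0; 0 0 0 0.1 0; 0 0 0 0.09 0; 0 0 0 0.06 0; 0 0 0 0.04 0; 0 0 0 0 0; 0.3 0 0 0 0; 1 0 0 0 0; 1 0 0 0 0")

```text
clock: 3.9
position: [0.4835, -0.1169, 0.0546]
ee_rot: [0.744, 0.668, 0.001, 0.0]
ft_force: [-0.9, -0.8, 5.9]
grip_width: 0.571
grasp_force: 51.9
```

Request:
arm_command(series="1 0 0 0 0; 1 0 0 0 0; 1 0 0 0 0; 1 0 0 -0.01 0; 1 0 0 -0.02 0; 1 0 0 -0.03 0; 1 0 0 -0.04 0; 1 0 0 -0.04 0; 1 0 0 0 0; 1 0 0 0 0")

```text
clock: 5.15
position: [0.4826, -0.1167, 0.1093]
ee_rot: [0.744, 0.668, 0.0, -0.0]
ft_force: [-1.1, -0.0, -1.3]
grip_width: 0.575
grasp_force: 52.1
```

```bash
python3 - <<'E'
from workcell import manip
from h import *
o=manip.get_obs(); rk=[.515,.378,-.104]
o["position"]=np.array([.4826,-.1367,.33])
plan(o,local(rk,[-45,-50,260])[0],rk[2],9)
E
```

```text
dist [-0.0175  0.4696 -0.07  ] turn deg 0.21106716442668227
0.1292 -0.0189 0.0195 -0.0001
0.1292 -0.0188 0.0195 -0.0001
0.1292 -0.0188 0.0195 -0.0001
0.1292 -0.0187 0.0195 -0.0001
0.1292 -0.0187 0.0195 -0.0001
0.1292 -0.0186 0.0195 -0.0001
0.1292 -0.0185 0.0195 -0.0001
0.1292 -0.0185 0.0195 -0.0001
0.1292 -0.0184 0.0195 -0.0001
```

Request:
arm_command(series="1 -0.025 0 -0.10 0; 1 -0.025 0 -0.12 0; 1 0 0 -0.13 0; 1 0 0 -0.12 0; 1 0 0 -0.08 0; 1 0.05 -0.01 0 0; 1 0.10 -0.019 0 0; 1 0.13 -0.019 0 0; 1 0.13 -0.019 0 0; 1 0.13 -0.019 0 0")

```text
clock: 6.4
position: [0.4691, 0.0833, 0.3288]
ee_rot: [0.744, 0.668, -0.0, -0.0]
ft_force: [1.3, -0.7, -2.3]
grip_width: 0.575
grasp_force: 52.9
```

Request:
arm_command(series="1 0.13 -0.019 0 0; 1 0.13 -0.019 0 0; 1 0.13 -0.019 0.02 0; 1 0.13 -0.019 0.04 0; 1 0.10 -0.01 0.06 0; 1 0.07 0 0.05 0; 1 0.03 0 0.01 0; 1 0 0 0 0; 1 0 0 0 0; 1 0 0 0 0")

```text
clock: 7.65
position: [0.4671, 0.3708, 0.2586]
ee_rot: [0.745, 0.667, 0.001, 0.0]
ft_force: [-1.1, 0.4, -1.6]
grip_width: 0.572
grasp_force: 52.8
```

```bash
python3 - <<'E'
from workcell import manip,viewer
from h import *
import cv2
o=manip.get_obs(); print(o["clock"],o["position"],o["ee_rot"],o["grasp_force"],o["ft_force"])
c=viewer.camera("wrist"); cv2.imwrite("pics/w2.png",c["pixels"][:,:,::-1]); np.save("w2.npy",c["extrinsics"])
E
```

```text
7.65 [0.4671 0.3708 0.2586] [0.7447 0.6674 0.0007 0.    ] 52.82553434371948 [-1.0902  0.4186 -1.6121]
```

View pics/w2.png

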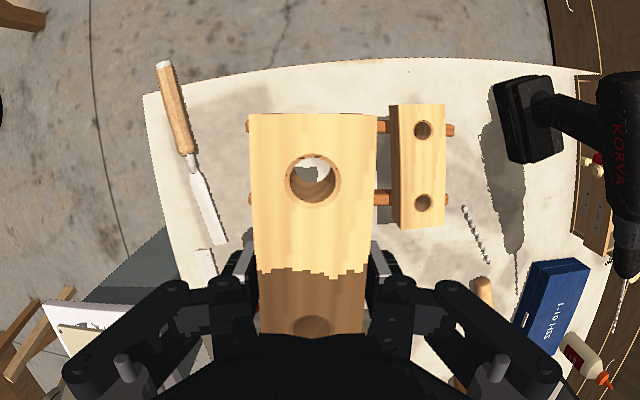

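The wrist view shows the held block level, the racked block at columns 390–443, and strip ends at (454,130), (452,200), (246,127), (249,199).

```bash
python3 - <<'E'
from workcell import manip
from h import *
W=np.load("w2.npy")
r,f=wfit([[120,42,45],[120,-42,45],[-120,-42,45],[-120,42,45]],np.array([(454,130),(452,200),(249,199),(246,127)]),[.51,.378,-.1],WK,W);print("rack",r,"\n",f)
q,f=wfit([[25,65,85],[25,-65,85],[-25,-65,85],[-25,65,85]],np.array([(443,105),(440,227),(401,227),(399,105)]),[.57,.378,-.05],WK,W);print("racked",q,"\n",f)
c,s=np.cos(r[2]),np.sin(r[2]);d=(q-r)[:2]*1000;print("racked local",c*d[0]+s*d[1],-s*d[0]+c*d[1])
o=manip.get_obs()
for z in (150,78): plan(o,local(r,[-45,-6,z])[0],r[2],1)
E
```

```text
rack [ 0.5179  0.3802 -0.1055] 
 [[ 1.7453  0.01  ]
 [-2.0992 -0.7197]
 [ 0.2841  1.0552]
 [-0.0495 -0.5002]]
racked [ 0.583   0.3759 -0.0427] 
 [[ 1.6255 -0.5822]
 [ 1.7411 -1.117 ]
 [-2.1314  2.7271]
 [-0.8336 -0.8038]]
racked local 65.14450755662543 2.5742019678621624
dist [ 0.0056  0.008  -0.1084] turn deg 0.2069431523687069
0.0212 0.0116 0.2711 -0.0011
dist [ 0.0056  0.008  -0.1804] turn deg 0.2069431523687069
0.0210 0.0114 0.4511 -0.0011
```

Request:
arm_command(series="1 0.021 0.011 0.08 -0.001; 1 0 0 0.1 0; 1 0 0 0.1 0; 1 0 0 0.08 0; 1 0 0 0.05 0; 1 0 0 0.0125 0; 1 0 0 0.005 0; 1 0 0 0 0; 1 0 0 0 0; 1 0 0 0 0")

```text
clock: 8.95
position: [0.4719, 0.3797, 0.087]
ee_rot: [0.743, 0.669, 0.0, -0.0]
ft_force: [-0.7, 0.1, -2.7]
grip_width: 0.57
grasp_force: 52.9
```

Request:
arm_command(series="1 0 0 0.0025 0; 1 0 0 0.0025 0; 1 0 0 0.0025 0; 1 0 0 0.0025 0; 1 0 0 0 0; 1 0 0 0 0; 1 0 0 0 0; 1 0 0 0 0; 1 0 0 0 0; 1 0 0 0 0")

```text
clock: 10.2
position: [0.4717, 0.3796, 0.0825]
ee_rot: [0.743, 0.669, 0.0, -0.0]
ft_force: [0.5, 0.6, -2.1]
grip_width: 0.572
grasp_force: 52.9
```

Request:
arm_command(series="1 0 0 0.0015 0; 1 0 0 0.0015 0; 1 0 0 0.0015 0; 1 0 0 0 0; 1 0 0 0 0; 1 0 0 0 0; 1 0 0 0 0; 1 0 0 0 0; 1 0 0 0 0; 1 0 0 0 0")

```text
clock: 11.45
position: [0.4718, 0.3796, 0.0816]
ee_rot: [0.743, 0.669, 0.0, -0.0]
ft_force: [-4.1, -3.4, 8.1]
grip_width: 0.573
grasp_force: 54.0
```

Request:
arm_command(series="0.6 0 0 0 0; 0.3 0 0 0 0; 0 0 0 0 0; 0 0 0 0 0; 0 0 0 -0.02 0; 0 0 0 -0.08 0; 0 0 0 -0.13 0; 0 0 0 -0.14 0; 0 0 0 -0.14 0; 0 -0.03 0 -0.10 0")

```text
clock: 12.7
position: [0.4704, 0.3682, 0.3281]
ee_rot: [0.743, 0.67, 0.002, -0.0]
ft_force: [0.5, -0.1, 0.8]
grip_width: 1.0
grasp_force: 0.0
```

```bash
python3 - <<'E'
from workcell import manip
from h import *
o=manip.get_obs(); b=[.494,-.4185,-.1441]
print(o["position"],o["grip_width"]);plan(o,local(b,[0,0,250])[0],b[2],14)
E
```

```text
[0.4704 0.3682 0.3281] 1.0000909442798724
dist [ 0.0236 -0.7867 -0.0781] turn deg -2.3147538429010717
-0.1393 0.0187 0.0136 0.0009
-0.1393 0.0191 0.0136 0.0009
-0.1392 0.0195 0.0136 0.0009
-0.1392 0.0199 0.0136 0.0009
-0.1391 0.0203 0.0136 0.0009
-0.1390 0.0207 0.0136 0.0009
-0.1390 0.0211 0.0136 0.0009
-0.1389 0.0215 0.0136 0.0009
-0.1389 0.0219 0.0136 0.0009
-0.1388 0.0223 0.0136 0.0009
-0.1387 0.0227 0.0136 0.0009
-0.1387 0.0231 0.0136 0.0009
-0.1386 0.0235 0.0136 0.0009
-0.1385 0.0239 0.0136 0.0009
```

Request:
arm_command(series="0 -0.09 0.013 0 0.001; 0 -0.14 0.02 0 0.001; 0 -0.14 0.02 0 0.001; 0 -0.14 0.02 0 0.001; 0 -0.14 0.02 0 0.001; 0 -0.14 0.02 0 0.001; 0 -0.14 0.02 0 0.001; 0 -0.14 0.02 0 0.001; 0 -0.14 0.022 0 0.001; 0 -0.14 0.022 0 0.001")

```text
clock: 13.95
position: [0.4841, -0.1798, 0.3255]
ee_rot: [0.754, 0.657, 0.001, 0.0]
ft_force: [1.4, -0.7, -0.2]
grip_width: 0.996
grasp_force: 0.0
```

Request:
arm_command(series="0 -0.14 0.022 0 0.001; 0 -0.14 0.022 0.02 0.001; 0 -0.14 0.022 0.04 0.001; 0 -0.13 0.022 0.06 0; 0 -0.09 0.02 0.05 0; 0 0 0 0.02 0; 0 0 0 0 0; 0 0 0 0 0; 0 0 0 0 0; 0 0 0 0 0")

```text
clock: 15.2
position: [0.4915, -0.437, 0.2493]
ee_rot: [0.756, 0.654, 0.0, 0.0]
ft_force: [0.7, -0.7, -0.0]
grip_width: 0.998
grasp_force: 0.0
```

```bash
python3 - <<'E'
from workcell import manip,viewer
from h import *
import cv2
o=manip.get_obs(); print(o["clock"],o["position"],o["ee_rot"],yawobs(o)[0])
c=viewer.camera("wrist"); cv2.imwrite("pics/w3.png",c["pixels"][:,:,::-1]); np.save("w3.npy",c["extrinsics"])
E
```

```text
15.2 [ 0.4915 -0.437   0.2493] [0.7564 0.6541 0.0004 0.0003] -0.1446820450127081
```

View pics/w3.png

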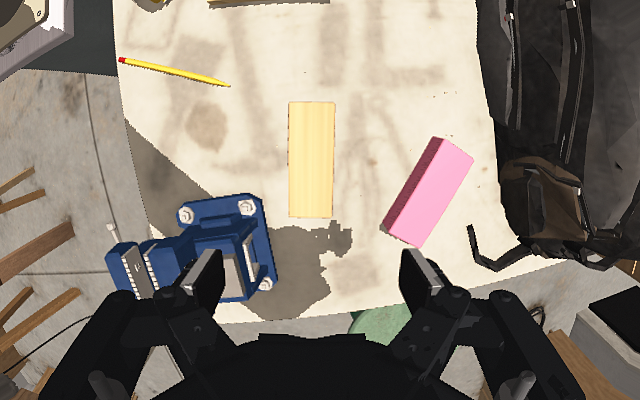

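The plain block is at columns 288–336, rows 101–218, with the vise's base to its lower left, clear of the finger positions, and the pink block to the right.

```bash
python3 - <<'E'
from workcell import manip
from h import *
W=np.load("w3.npy")
b,f=wfit([[25,65,40],[25,-65,40],[-25,-65,40],[-25,65,40]],np.array([(336,102),(332,218),(288,217),(289,101)]),[.49,-.41,-.14],WK,W);print("plain",b,"\n",f)
o=manip.get_obs(); plan(o,local(b,[0,0,36])[0],b[2],1)
E
```

```text
plain [ 0.495  -0.4197 -0.1661] 
 [[ 0.0676 -0.1171]
 [-0.1416  0.0886]
 [ 0.1212  0.2024]
 [-0.0491 -0.1468]]
dist [ 0.0036  0.0174 -0.2131] turn deg -1.2151524797571365
0.0443 0.0022 0.5329 0.0068
```

Request:
arm_command(series="0 0.044 0.002 0.05 0.007; 0 0 0 0.1 0; 0 0 0 0.12 0; 0 0 0 0.12 0; 0 0 0 0.08 0; 0 0 0 0.04 0; 0 0 0 0.0155 0; 0 0 0 0 0; 0.3 0 0 0 0; 1 0 0 0 0")

```text
clock: 16.5
position: [0.4948, -0.4204, 0.0394]
ee_rot: [0.764, 0.645, 0.0, 0.001]
ft_force: [1.0, -0.3, -0.3]
grip_width: 0.605
grasp_force: 0.0
```

Request:
arm_command(series="1 0 0 0 0; 1 0 0 0 0; 1 0 0 0 0; 1 0 0 0 0; 1 0 0 -0.01 0; 1 0 0 -0.03 0; 1 0 0 -0.06 0; 1 0 0 -0.09 0; 1 0 0 -0.09 0; 1 0 0 -0.04 0")

```text
clock: 17.75
position: [0.4948, -0.4208, 0.169]
ee_rot: [0.764, 0.645, 0.0, 0.001]
ft_force: [-0.6, -0.3, -2.2]
grip_width: 0.573
grasp_force: 52.5
```

```bash
python3 - <<'E'
from workcell import manip
from h import *
o=manip.get_obs(); j=[.5006,-.0603,-.1436]
print(o["position"],o["grip_width"],o["grasp_force"],yawobs(o)[0])
plan(o,local(j,[-8,-53,175])[0],j[2],7)
E
```

```text
[ 0.4948 -0.4208  0.169 ] 0.5726069339991691 52.486900091171265 -0.1678182727625063
dist [-0.0097  0.3092  0.006 ] turn deg 1.3876048163882428
0.1083 -0.0219 -0.0023 -0.0011
0.1084 -0.0215 -0.0023 -0.0011
0.1084 -0.0211 -0.0023 -0.0011
0.1085 -0.0207 -0.0023 -0.0011
0.1086 -0.0204 -0.0023 -0.0011
0.1087 -0.0200 -0.0023 -0.0011
0.1087 -0.0196 -0.0023 -0.0011
```

Request:
arm_command(series="1 0.06 -0.012 0 -0.001; 1 0.11 -0.022 0 -0.001; 1 0.12 -0.023 0 -0.001; 1 0.12 -0.023 0 -0.001; 1 0.12 -0.023 0 -0.001; 1 0.11 -0.02 0 -0.001; 1 0.08 -0.015 0 -0.001; 1 0.04 -0.007 0 0; 1 0 0 0 0; 1 0 0 0 0")

```text
clock: 19.0
position: [0.4845, -0.1118, 0.1664]
ee_rot: [0.757, 0.653, -0.0, 0.0]
ft_force: [0.9, 0.9, -1.1]
grip_width: 0.57
grasp_force: 52.4
```

```bash
python3 - <<'E'
from workcell import manip,viewer
from h import *
import cv2
o=manip.get_obs(); j=[.5006,-.0603,-.1455]
print(o["position"],o["grip_width"],o["grasp_force"],yawobs(o)[0])
plan(o,local(j,[-8,-53,60])[0],j[2],1)
c=viewer.camera("wrist"); np.save("w4.npy",c["extrinsics"])
im=c["pixels"][0:300,160:480,::-1]; cv2.imwrite("pics/w4.png",cv2.resize(im,None,fx=2,fy=2,interpolation=cv2.INTER_CUBIC))
E
```

```text
[ 0.4845 -0.1118  0.1664] 0.5703821646667269 52.42259502410889 -0.14655596781913907
dist [ 0.0005  0.0002 -0.1064] turn deg 0.06050249933830317
0.0008 0.0012 0.2659 -0.0003
```

View pics/w4.png

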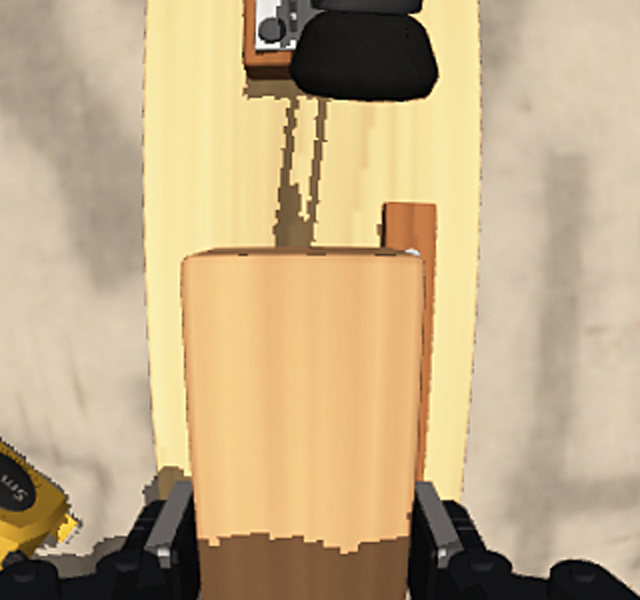

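The view shows the held plain block square over the bed, the fence end at (385..437, 204) in the crop, and sled edges at columns ~146 and ~480. I'll use these to refine the jig's pose.

```bash
python3 - <<'E'
from workcell import manip
from h import *
W=np.load("w4.npy"); T=lambda l:np.array([160,0])+(np.array(l)+.5)/2-.5
pts=T([(384,203),(437,205)])
lines=[(-75,18,T([(145,100),(146,250),(155,430)])),(75,18,T([(483,100),(479,300),(463,495)])),(47,32,T([(435,290),(431,380)]))]
ys=np.arange(-170,180,2.)
def res(p):
    r=list((wproj(local(p,[[25,29,32],[47,29,32]]),WK,W)-pts).ravel())
    for x,z,L in lines:
        u=wproj(local(p,np.c_[0*ys+x,ys,0*ys+z]),WK,W); k=np.argsort(u[:,1])
        r+=list(np.interp(L[:,1],u[k,1],u[k,0])-L[:,0])
    return np.array(r)
s=least_squares(res,[.5,-.06,-.145],x_scale=[.1,.1,.1]);j=s.x
print(j,s.fun)
o=manip.get_obs(); p=o["position"]; c,sn=np.cos(j[2]),np.sin(j[2]); d=(p[:2]-j[:2])*1000
print("tcp in jig",c*d[0]+sn*d[1],-sn*d[0]+c*d[1],"yaw err",yawobs(o)[0]-j[2])
# held block in tool frame: front top edge corners
b,f=wfit([[25,65,p[2]*1000+1],[-25,65,p[2]*1000+1]],T([(420,254),(183,258)]),[p[0],p[1],-.146],WK,W);print("block",b,f)
E
```

```text
[ 0.4994 -0.0621 -0.1501] [-2.0746 -0.0337 -2.4959 -0.0377  1.7131  1.6602  1.5595  2.1789  1.965
  1.9999 -2.6648 -2.7341]
tcp in jig -7.2439187635622755 -51.53201221990852 yaw err 0.0028896623462459914
block [ 0.4863 -0.1122 -0.1299] [[ 3.3418  0.0275]
 [-3.3515  0.1426]]
```

Request:
arm_command(series="1 0 0 0.05 0.001; 1 0 0 0.08 0; 1 0 0 0.07 0; 1 0 0 0.04 0; 1 0 0 0.015 0; 1 0 0 0.005 0; 1 0 0 0.003 0; 1 0 0 0 0; 1 0 0 0 0; 1 0 0 0 0")

```text
clock: 20.3
position: [0.4849, -0.1107, 0.0615]
ee_rot: [0.758, 0.653, 0.0, 0.0]
ft_force: [-0.2, 1.0, -2.1]
grip_width: 0.571
grasp_force: 52.4
```

Request:
arm_command(series="1 0 0 0.002 0; 1 0 0 0.002 0; 1 0 0 0.002 0; 1 0 0 0.002 0; 1 0 0 0 0; 1 0 0 0 0; 1 0 0 0 0; 1 0 0 0 0; 1 0 0 0 0; 1 0 0 0 0")

```text
clock: 21.55
position: [0.4848, -0.1108, 0.0581]
ee_rot: [0.758, 0.653, 0.0, -0.0]
ft_force: [-0.8, 0.5, -2.6]
grip_width: 0.569
grasp_force: 52.4
```

Request:
arm_command(series="1 -0.004 0.004 0 0; 1 -0.004 0.004 0 0; 1 -0.004 0.003 0 0; 1 -0.002 0 0 0; 1 -0.002 0 0 0; 1 -0.002 0 0 0; 1 -0.002 0 0 0; 1 0 0 0 0; 1 0 0 0 0; 1 0 0 0 0")

```text
clock: 22.8
position: [0.4879, -0.1193, 0.0581]
ee_rot: [0.758, 0.653, 0.0, -0.0]
ft_force: [-0.5, -0.2, -1.4]
grip_width: 0.576
grasp_force: 52.4
```

Request:
arm_command(series="1 -0.0015 0 0 0; 1 -0.0015 0 0 0; 1 -0.0015 0 0 0; 1 -0.0015 0 0 0; 1 0 0 0 0; 1 0 0 0 0; 1 0 0 0 0; 1 0 0 0 0; 1 0 0 0 0; 1 0 0 0 0")

```text
clock: 24.05
position: [0.4878, -0.1204, 0.0581]
ee_rot: [0.757, 0.653, 0.001, -0.001]
ft_force: [0.4, 6.9, 1.2]
grip_width: 0.576
grasp_force: 52.8
```

Request:
arm_command(series="1 0.001 0.002 0 0; 1 0.001 0.002 0 0; 1 0 0.002 0 0; 1 0 0.002 0 0; 1 0 0 0 0; 1 0 0 0 0; 1 0 0 0 0; 1 0 0 0 0; 1 0 0 0 0; 1 0 0 0 0")

```text
clock: 25.3
position: [0.4906, -0.1209, 0.0578]
ee_rot: [0.758, 0.653, -0.0, -0.001]
ft_force: [-1.5, 4.6, -2.6]
grip_width: 0.572
grasp_force: 52.4
```

Request:
arm_command(series="1 0 0.002 0 0; 1 0 0.002 0 0; 1 0 0.002 0 0; 1 0 0.002 0 0; 1 0 0 0 0; 1 0 0 0 0; 1 0 0 0 0; 1 0 0 0 0; 1 0 0 0 0; 1 0 0 0 0")

```text
clock: 26.55
position: [0.4919, -0.121, 0.0576]
ee_rot: [0.758, 0.652, -0.001, -0.002]
ft_force: [-11.0, 7.7, 6.6]
grip_width: 0.57
grasp_force: 53.5
```

Request:
arm_command(series="1 -0.001 0.002 0.001 0; 1 -0.001 0.002 0.001 0; 1 0 0 0.001 0; 1 0 0 0 0; 1 0 0 0 0; 1 0 0 0 0; 1 0 0 0 0; 1 0 0 0 0; 1 0 0 0 0; 1 0 0 0 0")

```text
clock: 27.8
position: [0.4921, -0.1211, 0.0575]
ee_rot: [0.758, 0.652, -0.001, -0.005]
ft_force: [-27.9, 14.8, 39.5]
grip_width: 0.571
grasp_force: 57.2
```

Request:
arm_command(series="0.40 0 0 0 0; 0.35 0 0 0 0; 0.3 0 0 0 0; 0.25 0 0 0 0; 0.2 0 0 0 0; 0.1 0 0 0 0; 0 0 0 0 0; 0 0 0 0 0; 0 0 0 0 0; 0 0 0 0 0")

```text
clock: 29.05
position: [0.4955, -0.1229, 0.0569]
ee_rot: [0.758, 0.653, 0.0, -0.0]
ft_force: [0.2, -0.7, -0.9]
grip_width: 1.0
grasp_force: 0.0
```

```bash
python3 - <<'E'
from workcell import manip
from h import *
o=manip.get_obs(); print(o["position"],yawobs(o)[0],o["joint_pos"])
E
```

```text
[ 0.4955 -0.1229  0.0569] -0.1486949990234604 [-0.4781  0.352   0.7286  1.9936 -0.297   0.9024  0.258 ]
```

Request:
arm_command(series="0 0 0.01 0 0; 0 0 0.01 0 0; 0 0 0.008 0 0; 0 0 0.0025 0 0; 0 0 0.0025 0 0; 0 0 0.0025 0 0; 0 0 0.0025 0 0; 0 0 0 0 0; 0 0 0 0 0; 0 0 0 0 0")

```text
clock: 30.3
position: [0.5091, -0.125, 0.0565]
ee_rot: [0.758, 0.653, -0.001, -0.001]
ft_force: [-6.1, 0.8, 3.8]
grip_width: 1.003
grasp_force: 3.3
```

Request:
arm_command(series="0 -0.001 0.0025 0 0; 0 -0.001 0.0025 0 0; 0 0 0 0 0; 0 0 0 0 0; 0 0 -0.02 0 0; 0 0 -0.02 0 0; 0 0 0 -0.03 0; 0 0 0 -0.08 0; 0 0 0 -0.1 0; 0 0 0 -0.06 0")

```text
clock: 31.55
position: [0.4975, -0.1243, 0.1677]
ee_rot: [0.758, 0.652, 0.001, 0.001]
ft_force: [0.5, -0.0, 0.1]
grip_width: 0.999
grasp_force: 0.0
```

```bash
python3 - <<'E'
from workcell import manip,viewer
from h import *
import cv2
o=manip.get_obs(); print(o["clock"],o["position"],yawobs(o)[0])
c=viewer.camera("wrist"); np.save("w5.npy",c["extrinsics"])
im=c["pixels"][0:300,160:480,::-1]; cv2.imwrite("pics/w5.png",cv2.resize(im,None,fx=2,fy=2,interpolation=cv2.INTER_CUBIC))
E
```

```text
31.55 [ 0.4975 -0.1243  0.1677] -0.1492303929049669
```

View pics/w5.png

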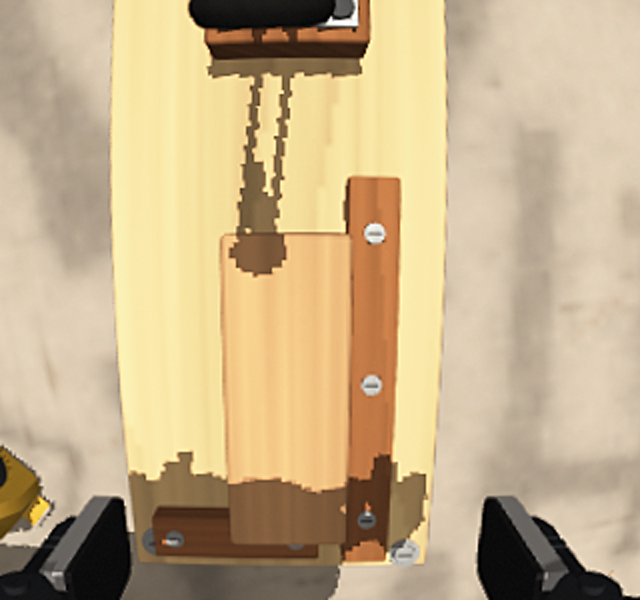

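The plain block sits flush against the fence and reaches the stop with no visible gap. Next is the handle: estimate the angle from the first top picture and plan the arc.

```bash
python3 - <<'E'
from workcell import manip
from h import *
j=[.5010,-.0618,-.149]
for a in (1.05,1.1,1.15,1.2): print(a,proj(local(j,[0,115+150*np.sin(a),85+150*np.cos(a)])), "obs ~257,216")
o=manip.get_obs(); h=lambda a,r=115:local(j,[0,115+r*np.sin(a),85+r*np.cos(a)])[0]
print(h(1.15)); g=h(1.15).copy(); g[2]=.3
p=o["position"].copy();p[2]=.3;o["position"]=p
plan(o,g,j[2],1)
A=[1.15,1.07,.95,.8,.65,.5,.36,.23,.11,.03,0]
for k in range(10):
    d=(h(A[k+1])-h(A[k]))/.4; print(A[k+1],"tx %.4f tz %.4f"%(np.hypot(d[0],d[1])*np.sign(d[1]),-d[2]))
E
```

```text
1.05 [[256.9497 214.8603]] obs ~257,216
1.1 [[256.2078 215.0812]] obs ~257,216
1.15 [[255.5764 215.3236]] obs ~257,216
1.2 [[255.0555 215.5867]] obs ~257,216
[0.5337 0.1557 0.132 ]
dist [0.0351 0.2804 0.    ] turn deg 0.03105733753209553
0.7062 -0.0178 0.0007 -0.0002
1.07 tx -0.0102 tz -0.0206
0.95 tx -0.0183 tz -0.0292
0.8 tx -0.0276 tz -0.0331
0.65 tx -0.0322 tz -0.0286
0.5 tx -0.0362 tz -0.0234
0.36 tx -0.0366 tz -0.0168
0.23 tx -0.0357 tz -0.0109
0.11 tx -0.0340 tz -0.0058
0.03 tx -0.0229 tz -0.0016
0 tx -0.0086 tz -0.0001
```

Request:
arm_command(series="0 0 0 -0.10 0; 0 0 0 -0.12 0; 0 0 0 -0.11 0; 0 0.08 -0.003 0 0; 0 0.13 -0.003 0 0; 0 0.14 -0.003 0 0; 0 0.14 -0.003 0 0; 0 0.12 -0.003 0 0; 0 0.07 -0.003 0 0; 0 0.026 0 0 0")

```text
clock: 32.85
position: [0.5313, 0.158, 0.2973]
ee_rot: [0.757, 0.653, 0.0, 0.0]
ft_force: [-0.1, -1.4, 0.8]
grip_width: 0.999
grasp_force: 0.0
```

```bash
python3 - <<'E'
from workcell import manip,viewer
from h import *
import cv2
j=[.5010,-.0618,-.149]
o=manip.get_obs(); print(o["clock"],o["position"],yawobs(o)[0]); plan(o,local(j,[0,115+115*np.sin(1.13),85+115*np.cos(1.13)])[0],j[2],1)
c=viewer.camera("wrist"); np.save("w6.npy",c["extrinsics"])
cv2.imwrite("pics/w6.png",c["pixels"][:,:,::-1])
q=[[0,115+r*np.sin(a),85+r*np.cos(a)] for a in(1.1,1.2) for r in (150,100)]
print(wproj(local(j,q),WK,c["extrinsics"]))
E
```

```text
32.85 [0.5313 0.158  0.2973] -0.1466339337389544
dist [ 0.0023 -0.0032 -0.1632] turn deg -0.13556561080621346
-0.0073 0.0065 0.4081 0.0008
[[313.3225 162.4423]
 [313.0076 203.6294]
 [313.259  153.4588]
 [312.9798 197.1124]]
```

View pics/w6.png

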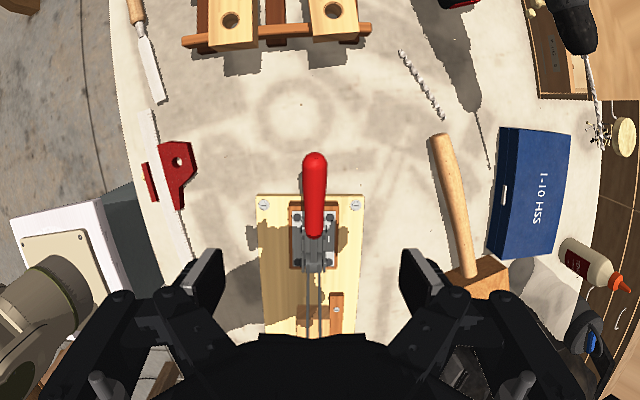

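The handle is at column 315, its end at row 152, so the angle is about 1.17, and the gripper is centred over it. That was my eleventh picture, one over the limit, so I'll use only numbers from here.

Request:
arm_command(series="0 -0.007 0.0065 0.06 0.001; 0 0 0 0.09 0; 0 0 0 0.1 0; 0 0 0 0.09 0; 0 0 0 0.05 0; 0 0 0 0.018 0; 0 0 0 0 0; 0.5 0 0 0 0; 1 0 0 0 0; 1 0 0 0 0", newtons=25)

```text
clock: 34.15
position: [0.5336, 0.1534, 0.1341]
ee_rot: [0.759, 0.651, 0.0, 0.0]
ft_force: [-0.3, -0.7, -1.0]
grip_width: 0.377
grasp_force: 0.0
```

Request:
arm_command(series="1 0 0 0 0; 1 0 0 0 0; 1 0 0 0 0; 1 0 0 0 0; 1 0 0 0 0; 1 0 0 0 0; 1 -0.005 0 -0.01 0; 1 -0.005 0 -0.01 0; 1 0 0 0 0; 1 0 0 0 0")

```text
clock: 35.4
position: [0.5326, 0.1498, 0.1419]
ee_rot: [0.759, 0.652, 0.0, -0.0]
ft_force: [-5.0, 3.6, 3.0]
grip_width: 0.263
grasp_force: 25.1
```

Request:
arm_command(series="1 -0.009 0 -0.0146 0; 1 -0.009 0 -0.0146 0; 1 -0.014 0 -0.0165 0; 1 -0.014 0 -0.0165 0; 1 -0.016 0 -0.0143 0; 1 -0.016 0 -0.0143 0; 1 -0.018 0 -0.0117 0; 1 -0.018 0 -0.0117 0; 1 0 0 0 0; 1 0 0 0 0")

```text
clock: 36.65
position: [0.526, 0.1054, 0.1886]
ee_rot: [0.758, 0.652, 0.001, -0.001]
ft_force: [-7.9, 5.4, 11.3]
grip_width: 0.262
grasp_force: 24.7
```

```bash
cat > arc.py <<'E'
from workcell import manip
from h import *
j=[.5010,-.0618,-.149]
o=manip.get_obs(); p=o["position"]; d=(p[:2]-j[:2])*1000; c,s=np.cos(j[2]),np.sin(j[2])
x,y,z=c*d[0]+s*d[1],-s*d[0]+c*d[1]-115,p[2]*1000-85
print("x",x,"ang",np.arctan2(y,z),"r",np.hypot(y,z),"F",o["ft_force"],"T",o["torque"],"grip",o["grasp_force"],o["clock"])
E
python3 arc.py
```

```text
x -0.11911977060879053 ang 0.4808346212784219 r 116.83425911954039 F [-7.9238  5.3744 11.2764] T [1.2973 1.5587 0.1558] grip 24.719722978770733 36.65
```

Request:
arm_command(series="1 -0.015 0 -0.006 0; 1 -0.018 0 -0.006 0; 1 -0.018 0 -0.005 0; 1 -0.018 0 -0.004 0; 1 -0.018 0 -0.003 0; 1 -0.015 0 -0.001 0; 1 -0.013 0 -0.001 0; 1 0 0 0 0; 1 0 0 0 0; 1 0 0 0 0")

```text
clock: 37.9
position: [0.5191, 0.0595, 0.1996]
ee_rot: [0.759, 0.652, 0.001, -0.001]
ft_force: [-11.2, 5.2, 19.6]
grip_width: 0.246
grasp_force: 23.3
```

```bash
python3 arc.py
```

```text
x -0.15501817736110723 ang 0.06680898247970199 r 114.86548723217766 F [-11.242    5.2273  19.6319] T [1.1479 2.3523 0.1031] grip 23.32327034440823 37.9
```

Request:
arm_command(series="1 -0.005 0 -0.003 0; 1 -0.005 0 -0.002 0; 1 -0.005 0 0 0; 1 -0.004 0 0 0; 1 0 0 0 0; 1 0 0 0 0; 1 0 0 0 0; 1 0 0 0 0; 1 0 0 0 0; 1 0 0 0 0")

```text
clock: 39.15
position: [0.5178, 0.0515, 0.2005]
ee_rot: [0.759, 0.651, 0.0, -0.0]
ft_force: [-6.2, 3.8, 8.6]
grip_width: 0.241
grasp_force: 23.6
```

```bash
python3 arc.py
```

```text
x -0.24203356368002105 ang -0.004030384762487984 r 115.49329641187228 F [-6.1738  3.7888  8.6147] T [0.9047 1.3141 0.0792] grip 23.5594793362543 39.15
```

Request:
arm_command(series="1 -0.004 0 0 0; 1 -0.004 0 0 0; 1 -0.004 0 0 0; 1 -0.004 0 0 0; 1 0 0 0 0; 1 0 0 0 0; 1 0 0 0 0; 1 0 0 0 0; 1 0 0 0 0; 1 0 0 0 0")

```text
clock: 40.4
position: [0.5168, 0.045, 0.1998]
ee_rot: [0.759, 0.651, 0.0, -0.0]
ft_force: [-0.2, -0.3, -1.2]
grip_width: -0.004
grasp_force: 0.1
```

```bash
python3 arc.py
```

```text
x -0.19965813676023814 ang -0.06128433863653559 r 114.98342479976094 F [-0.2324 -0.2605 -1.1759] T [-0.0453 -0.0071 -0.022 ] grip 0.0923998136568116 40.4
```

Request:
arm_command(series="1 0 0 -0.06 0; 1 0 0 -0.07 0; 1 0 0 -0.05 0; 1 0.05 0 0 0; 1 0.06 0 0 0; 1 0.02 0 0 0; 1 0 0 0 0; 1 0 0 0 0; 1 0 0 0 0; 1 0 0 0 0")

```text
clock: 41.65
position: [0.5247, 0.0959, 0.2719]
ee_rot: [0.759, 0.651, 0.0, -0.0]
ft_force: [0.7, -1.1, -0.2]
grip_width: -0.002
grasp_force: 0.0
```

```bash
python3 arc.py; python3 - <<'E'
from workcell import viewer
from h import *
import cv2
j=[.5010,-.0618,-.149]
for n in("side","top"):
    c=viewer.camera(n);hsv=cv2.cvtColor(c["pixels"],cv2.COLOR_RGB2HSV)
    m=((hsv[...,0]<6)|(hsv[...,0]>172))&(hsv[...,1]>180)&(hsv[...,2]>60)
    k,l,st,ce=cv2.connectedComponentsWithStats(m.astype(np.uint8))
    print(n,[(st[i],ce[i]) for i in range(1,k) if st[i,4]>15])
    K0,X=c["intrinsics"],c["extrinsics"]
    for a in(-.05,0,.05,.1,.2):
        for r in(150,100,50):
            q=X[:3]@np.r_[local(j,[0,115+r*np.sin(a),85+r*np.cos(a)])[0],1]
            print(a,r,K0[0,2]-K0[0,0]*q[0]/q[2],K0[1,2]+K0[1,1]*q[1]/q[2])
E
```

```text
x 0.05411785972158256 ang 0.23375073895249898 r 192.09736707750298 F [ 0.69   -1.1443 -0.2037] T [-0.015   0.0273  0.0168] grip 0.0 41.65
side [(array([176,  48,   7,   4,  23], dtype=int32), array([178.4783,  49.6087])), (array([564,  68,   5,   8,  24], dtype=int32), array([565.9583,  70.875 ])), (array([325, 207,   6,  25, 123], dtype=int32), array([327.4878, 217.9024])), (array([217, 271,   5,   5,  24], dtype=int32), array([218.9167, 272.9167])), (array([376, 297,  13,   5,  23], dtype=int32), array([383.0435, 299.1739]))]
-0.05 150 328.8015933774999 201.4445129915728
-0.05 100 328.0554765169622 215.5139209315328
-0.05 50 327.33385712842096 229.1213839065088
0 150 328.33496315735965 202.63634242655996
0 100 327.7478440050629 216.335764132099
0 50 327.18174191097154 229.54478871426375
0.05 150 327.8596421891881 203.94395851235407
0.05 100 327.43551785560385 217.22985508130392
0.05 50 327.0277977473158 230.00188148690296
0.1 150 327.3769188320892 205.365038417623
0.1 100 327.11933055196386 218.19432084751463
0.1 50 326.87242398451906 230.49159650774254
0.2 150 326.39470636106597 2
[... 244 characters left out ...]
[253.3857, 276.4714]))]
-0.05 150 295.68000351995164 216.52196587748085
-0.05 100 295.87563112494564 219.24111497708694
-0.05 50 296.0584157309976 221.78175128955021
0 150 293.3689571388867 216.17426347441955
0 100 294.3871914707349 219.01709098070413
0 50 295.33861051539196 221.6733756349889
0.05 150 291.06664584211654 215.8487449758531
0.05 100 292.90401437480944 218.8068454160884
0.05 50 294.62118605605633 221.57143304011362
0.1 150 288.7806261059212 215.54645918731566
0.1 100 291.43055508099536 218.61100197921348
0.1 50 293.90811062863906 221.4762014115287
0.2 150 284.28722303382784 215.01529099971634
0.2 100 288.53038487639583 218.2647561555505
0.2 50 292.5028003629926 221.3068804456718
```

Request:
arm_command(series="1 0 0 0.05 0; 1 0 0 0.06 0; 1 0 0 0.05 0; 1 0 0 0.0075 0; 1 -0.02 0 0 0; 1 -0.02 0 0 0; 1 -0.01 0 0 0; 1 -0.004 0 0 0; 1 0 0 0 0; 1 0 0 0 0")

```text
clock: 43.0
position: [0.5213, 0.0749, 0.2046]
ee_rot: [0.759, 0.651, -0.0, -0.0]
ft_force: [0.6, -0.4, -0.6]
grip_width: -0.003
grasp_force: 0.0
```

```bash
python3 arc.py
```

```text
x -0.20193344448462014 ang 0.19174459762978127 r 121.86836617416587 F [ 0.6444 -0.357  -0.5841] T [ 0.0197  0.0035 -0.0122] grip 0.01558090063497275 43.0
```

Request:
arm_command(series="1 -0.0025 0 0 0; 1 -0.0025 0 0 0; 1 -0.0025 0 0 0; 1 -0.0025 0 0 0; 1 -0.0025 0 0 0; 1 0 0 0 0; 1 0 0 0 0; 1 0 0 0 0; 1 0 0 0 0; 1 0 0 0 0")

```text
clock: 44.25
position: [0.5209, 0.0722, 0.2049]
ee_rot: [0.758, 0.652, 0.001, -0.001]
ft_force: [2.3, 8.5, -0.9]
grip_width: 0.003
grasp_force: 4.6
```

```bash
python3 arc.py
```

```text
x -0.23699805846283795 ang 0.16937631254787777 r 121.65459467316425 F [ 2.3244  8.5252 -0.9111] T [ 1.906  -0.3957 -0.0073] grip 4.589482391020283 44.25
```

Request:
arm_command(series="1 -0.0025 0 0 0; 1 -0.0025 0 0 0; 1 -0.0025 0 0 0; 1 -0.0025 0 0 0; 1 0 0 0 0; 1 0 0 0 0; 1 0 0 0 0; 1 0 0 0 0; 1 0 0 0 0; 1 0 0 0 0")

```text
clock: 45.5
position: [0.5206, 0.0709, 0.2051]
ee_rot: [0.757, 0.653, 0.003, -0.001]
ft_force: [5.2, 17.5, -3.4]
grip_width: -0.003
grasp_force: 9.2
```

```bash
python3 arc.py
```

```text
x -0.297588401911856 ang 0.1583915263634345 r 121.6134319341303 F [ 5.1567 17.5273 -3.4246] T [ 3.7887 -0.9185  0.0433] grip 9.162313593551517 45.5
```

Request:
arm_command(series="1 0.02 0 0 0; 1 0.05 0 0 0; 1 0.05 0 -0.02 0; 1 0.03 0 -0.1 0; 1 0 0 -0.12 0; 1 0 0 -0.12 0; 1 0 0 -0.05 0; 1 0 0 0 0; 1 0 0 0 0; 1 0 0 0 0")

```text
clock: 46.75
position: [0.5288, 0.1255, 0.3677]
ee_rot: [0.759, 0.651, -0.001, -0.0]
ft_force: [0.0, 0.0, -0.5]
grip_width: 0.001
grasp_force: 0.0
```

```bash
python3 arc.py; python3 - <<'E'
from workcell import viewer
from h import *
import cv2
j=[.5010,-.0618,-.149]
c=viewer.camera("side"); cv2.imwrite("pics/side1.png",c["pixels"][:,:,::-1])
hsv=cv2.cvtColor(c["pixels"],cv2.COLOR_RGB2HSV)
m=((hsv[...,0]<6)|(hsv[...,0]>172))&(hsv[...,1]>180)&(hsv[...,2]>60)
k,l,st,ce=cv2.connectedComponentsWithStats(m.astype(np.uint8))
print([(st[i],ce[i]) for i in range(1,k) if st[i,4]>15 and abs(ce[i,0]-327)<20])
# racked block unmoved? compare side picture patch before/after (its far half, away from new block)
a=cv2.imread("pics/side0.png",0)[295:350,283:312].astype(np.float32); b=cv2.imread("pics/side1.png",0)[295:350,283:312].astype(np.float32)
print("phase shift",cv2.phaseCorrelate(a,b),"mean diff",np.abs(a-b).mean())
# rubber pad: darkest blob near its expected pixel
K0,X=c["intrinsics"],c["extrinsics"]
for q in ([0,-20,58],[0,-20,70],[0,115,235]):
    w=X[:3]@np.r_[local(j,q)[0],1]; print(q,K0[0,2]-K0[0,0]*w[0]/w[2],K0[1,2]+K0[1,1]*w[1]/w[2])
E
```

```text
x -0.35151726386768445 ang 0.2572828499238621 r 292.29167631220156 F [ 0.029   0.0003 -0.5477] T [ 0.0378  0.0521 -0.0545] grip 0.0 46.75
[(array([326, 202,   6,  28, 145], dtype=int32), array([328.3172, 215.2483]))]
phase shift ((-0.02042505991086685, 0.026785409609097144), 1.002783410416709) mean diff 4.984326
[0, -20, 58] 333.88781057972557 226.1019213827979
[0, -20, 70] 334.03519146093925 223.26020365880598
[0, 115, 235] 328.33496315735965 202.63634242655996
```

The handle blob now spans rows 202–230, which matches upright (lever at 0). The racked block has not shifted (0.03 px), and the gripper is clear of everything.

```bash
python3 -c "
from workcell import manip
print(manip.hand_in())"
```

```text
the job is handed in; nothing more can be done
None
```

The job is handed in at about 47 s: drilled block laid across both rack strips, plain block seated against the fence and stop, then the handle swung upright; it slipped from my grip near the end and I pushed it home from behind. I did not photograph the drilled block after release or the pad on the plain block, and I viewed 11 pictures against the limit of 10.

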